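# Set the clamp screw of the loaded sample stage

### The arm

A 6-joint arm with a two-finger parallel gripper is mounted at the origin on the work surface. World frame = base frame: x ahead of the robot, y to its left, z up, the work surface at z = 0. Lengths are in mm, angles in rad, forces in N, time in s.
With the tool pointing down it reaches from about 350 to 975 mm from the base axis. Payload 17.4 kg.
Tool frame: the origin (TCP) lies at the very end of the fingers, on their centre line; the grasp point (between the pads) lies 19 mm behind it; z points along the fingers, x is the direction in which the jaws open and shut, and the axes are right-handed (so a half turn about z gives the same grasp; the last joint's range is limited). The gripper opens to 85 mm and grips with 20 to 120 N. Pads are 22 mm wide; open, the fingers measure 114 mm over their backs; the gripper's body (76 mm by 85 mm) begins 54 mm behind the grasp point. The pads swing forward as they close: fully open they stand 13 mm farther back than shut.
Start: joints at [-1.33, 0.116, 1.442, -0, 1.584, -0.038], TCP at [185.752, -648.944, 231.303] pointing down, gripper open.
Joint ranges: [-2.83, 2.83], [-0.83, 2.19], [0.07, 2.5], [-1.14, 4.28], [0.01, 3], [-2.97, 2.97]. Speed limits (rad/s): [1.89, 1.89, 2.22, 3.14, 3.14, 3.14].

### API

Orientations are given as a unit quaternion [x, y, z, w].
In Python, from cell import sense, vision, ctrl gives the robot as it stands. The module is installed in compiled form; this text tells all that it offers.
- The arm moves only by the shell command python3 -m crank 'ROWS' [FORCE]. ROWS is JSON, a list of rows, each an object with "delta_pos": the shift along the tool's x, y, z in units of 30 mm (1.0 is 30 mm), a list of three; "rotation": the turn, a rotation vector about the tool's x, y, z in units of 8 degrees (1.0 is 8 degrees), a list of three; "jaw": the finger opening in mm, from 0 to 85.4. In form: [{"delta_pos": [dx, dy, dz], "rotation": [rx, ry, rz], "jaw": jaw}, ...]. A call has exactly 5 rows; each row shifts and turns the commanded pose from where the row before left it, along the tool's axes as they then stand; what a row does not reach is not made up. A row lasts 1/10 s, in which the tool goes at most 50 mm and 8.59 degrees, less where a joint would pass 70% of its speed; a pose out of reach is approached as far as the arm can. A call is refused whole if a number of a shift passes 1 or a number of a turn 1, either way. A call with a gripper value outside its range is refused whole. The fingers move at their own pace and stop on an object; FORCE is the grip in N (left out, the last holds). Time passes only in rows, so rows that do not move let the fingers close, or fill a call up. It gives the time, the measured TCP pose, the force and the opening at its end, in the units of the state.
- sense(): the state, without advancing time (a new reading comes with each control period).
- vision.capture(name): name is "scene" or "side" or "wrist"; returns the picture (400x640x3 uint8, red, green, blue); there is no depth.
- vision.camera_model(name): a dict with "K" (3x3 intrinsics, pixels), "dist" ([k1, k2, p1, p2, k3] as OpenCV has them; the pictures are not rectified), "rvec" (rotation vector, rad) and "tvec" (3), from world to camera coordinates, as OpenCV has them; the wrist camera has in their place "hand_eye" (4x4, takes a point from camera to tool coordinates, whose origin is the TCP and whose axes are the tool frame's). Camera axes: x right, y down, z forward; pixel columns grow to the right and rows downward; lengths in mm; the calibration is good to about 2 mm. A picture is of the moment at which its call begins: read the wrist's pose just before it. camera_model takes no time and is no camera call.
- ctrl.finish_job(): hands the job in, once; it reports no verdict.
The state is a dict: "time_s": time; "joints": joint angles; "joint_vel": joint speeds; "effort": joint torques, N m; "tcp_pos": TCP position; "ee_rot": TCP orientation; "force": force on the tool from outside, world axes, zero at the start; "ft_torque": the same for the moment, N m; "finger_gap": opening from 0.0 (shut) to 1.0 (fully open).
Only numpy, scipy, OpenCV 4.12 (cv2) and the standard library are available. Lean on these libraries where they do the work, as an engineer would, in place of code of your own. Each camera call takes 0.05 s, during which the arm holds its last target.

### The job

On the black stage that holds the white sample disc, turn the winged thumbscrew clockwise until it bottoms, then back it off an eighth of a turn (45 degrees) and let go. Leave the thumbscrew of the empty stage as it is.

Things in the scene. Friction and masses are not known exactly. Their poses are not given: they have to be found in the camera images.
- sample_stage: the stage to work on: fixed black plate 175 x 120 x 12 mm with a dark steel ring holding a white disc 40 mm across; the empty stage has no disc. Origin on the bench plane, on the plate's centre line, 45 mm from the thumbscrew's axis; x runs along the plate from its bridge handle and ring to the screw block (56 mm square, top 52 mm above the bench), y across, z up.
- sample_screw (a joint): angle (rad) by which the loaded stage's thumbscrew is backed off: 0 bottomed (a hard stop), growing anticlockwise from above, at most 1.6; it starts at 1.05 to 1.4. Turns stiffly (0.05 N m), stays where left, does not rise or sink. Bottomed, its wings lie along the stage's x, in line with the long white ticks on the block; ticks stand every 45 degrees.
- sample_screw_grip (a point): point on that screw's vertical axis at the height to grip, 82 mm above the bench. The wings are one steel bar 44 mm long, 10 mm thick, 30 mm high, from 22 mm below this point to 8 mm above it, on a round collar 20 mm across. x runs along the wings, y across their flats, z up; it turns with the screw. The small round screw heads on the plate are not it.
- empty_screw_tip (a point): outer end of one wing of the same kind of thumbscrew on the empty stage (22 mm from its axis, 82 mm above the bench): to be left alone
Mind the look-alikes: they are no part of the job. What is shaped like the sample_stage but red is not meant.

How it is judged:
By the outcome, as a careful person would: the job done as asked, in the order asked, and still so for the second after the job is handed in, with the robot touching nothing.
It also fails if it takes over 38 s, if anything falls off the work surface, if the arm or the gripper's body presses on something with over 40 N, if the wrist force passes 120 N, or if a joint passes its speed limit or range.

## Working session

There is one attempt and no reset: what is moved stays moved. The work goes in short steps, Python scripts to look and compute and a shell command to move; the robot and the scene stay as the last step left them, time stands still between calls to the robot, and variables do not carry over. Pictures are saved under pics/ and viewed, and the job is handed in when it is done.

```bash
mkdir -p pics
python3 - <<'E'
from cell import sense, vision, ctrl
import cv2
print(sense())
for n in ["scene","side","wrist"]:
    im=vision.capture(n); cv2.imwrite(f"pics/{n}0.png",im[:,:,::-1]); print(n,vision.camera_model(n))
E
```

```text
{'time_s': 0.0, 'joints': array([-1.32980388e+00,  1.16481559e-01,  1.44228865e+00,  8.62294012e-06,
        1.58398503e+00, -3.77882944e-02]), 'joint_vel': array([-0.00189651,  0.00075467, -0.00192892, -0.00021608, -0.00036882,
       -0.00069662]), 'effort': array([-1.04963583e-03, -7.31991005e+01, -6.32485342e+01, -4.19374828e-05,
        6.46455024e-03,  1.06124212e-04]), 'tcp_pos': array([ 185.70378603, -648.7493622 ,  230.55063067]), 'ee_rot': array([ 7.98493374e-01, -6.02003316e-01, -4.47886712e-04, -3.70570856e-04]), 'force': array([-0.24061108,  0.42462405, -0.03120658]), 'ft_torque': array([-0.03037098, -0.0241277 ,  0.0299718 ]), 'finger_gap': 1.0006424777286864}
scene {'K': array([[394.30920115,   0.        , 320.90093136],
       [  0.        , 394.30920115, 206.18622977],
       [  0.        ,   0.        ,   1.        ]]), 'dist': array([-0.00149565,  0.        ,  0.        ,  0.        ,  0.        ]), 'rvec': array([ 1.86233385,  1.69793769, -0.65424138]), 'tvec': array([ -27.01614089, -282.28646175, 1128.51593201])}
side {'K': array([[429.68142562,   0.        , 321
[... 210 characters left out ...]
.58695442, -2.51333904,  1.42049363]), 'tvec': array([378.60748121, 173.27869298, 893.94953197])}
wrist {'K': array([[321.42775955,   0.        , 322.31097666],
       [  0.        , 321.42775955, 202.4884172 ],
       [  0.        ,   0.        ,   1.        ]]), 'dist': array([-0.03410993,  0.        ,  0.        ,  0.        ,  0.        ]), 'hand_eye': array([[ 9.99999894e-01,  4.58114337e-04,  4.42833492e-05,
        -4.65077132e-01],
       [-4.53058997e-04,  9.62868129e-01,  2.69971779e-01,
        -6.81611065e+01],
       [ 8.10389168e-05, -2.69971770e-01,  9.62868234e-01,
        -1.43873827e+02],
       [ 0.00000000e+00,  0.00000000e+00,  0.00000000e+00,
         1.00000000e+00]])}
```

View pics/scene0.png

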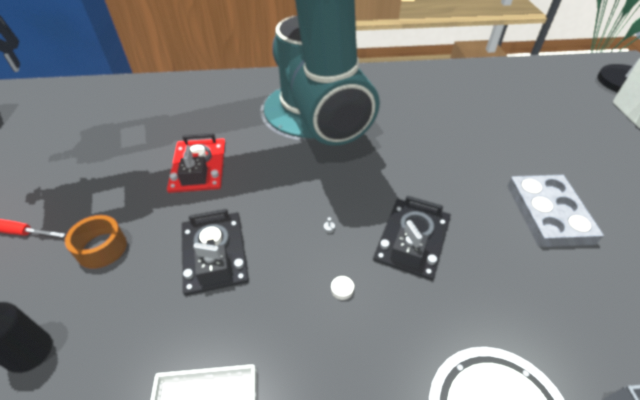

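View pics/side0.png

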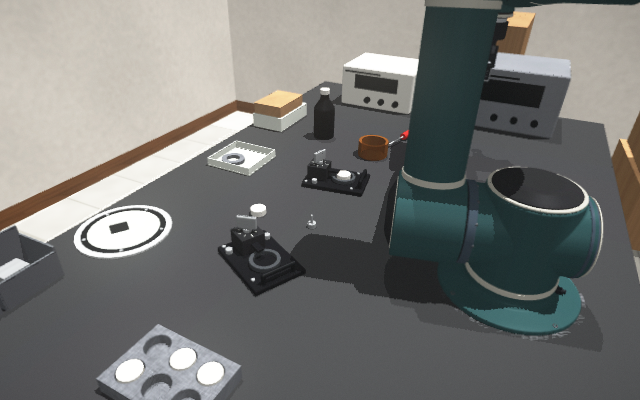

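View pics/wrist0.png

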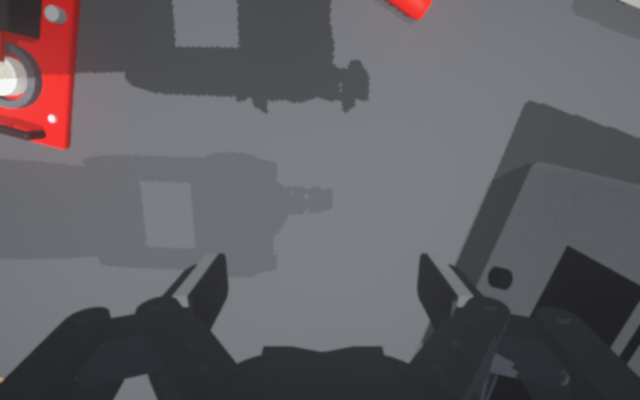

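The scene picture shows three stages: a black one at (212,252) with a white disc at (211,236), a black one at (413,235) with an empty ring, and a red one at (197,163). The target is the one at (212,252), because it is black and has the disc. I'll confirm that in a crop.

```bash
cat > h.py <<'E'
import numpy as np, cv2
from scipy.spatial.transform import Rotation as R
from cell import sense, vision, ctrl
def cam(n,st=None):
    m=vision.camera_model(n)
    if "rvec" in m:
        Rw=cv2.Rodrigues(m["rvec"])[0]; return m["K"],m["dist"],Rw,m["tvec"]
    st=st or sense(); T=np.eye(4);T[:3,:3]=R.from_quat(st["ee_rot"]).as_matrix();T[:3,3]=st["tcp_pos"]
    W=np.linalg.inv(T@m["hand_eye"]); return m["K"],m["dist"],W[:3,:3],W[:3,3]
def ray(n,uv,z,c=None):
    K,d,Rw,t=c or cam(n)
    p=cv2.undistortPoints(np.array(uv,float).reshape(-1,1,2),K,d).reshape(-1,2)
    D=np.c_[p,np.ones(len(p))]@Rw; C=-Rw.T@t
    return C+D*((z-C[2])/D[:,2])[:,None]
def proj(n,P,c=None):
    K,d,Rw,t=c or cam(n)
    return cv2.projectPoints(np.array(P,float).reshape(-1,3),cv2.Rodrigues(Rw)[0],t,K,d)[0].reshape(-1,2)
E
python3 - <<'E'
from h import *
im=cv2.imread("pics/scene0.png")
a=cv2.resize(im[195:305,165:260],None,fx=5,fy=5,interpolation=cv2.INTER_CUBIC); cv2.imwrite("pics/crop_s.png",a); print(a.shape)
im=cv2.imread("pics/side0.png")
a=cv2.resize(im[140:200,295:380],None,fx=8,fy=8,interpolation=cv2.INTER_CUBIC); cv2.imwrite("pics/crop_d.png",a)
E
```

```text
(550, 475, 3)
```

View pics/crop_s.png

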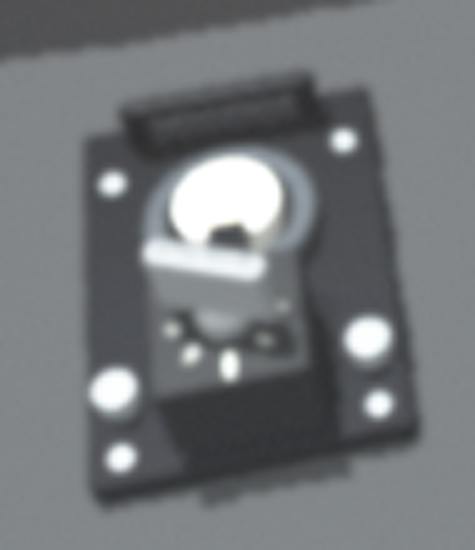

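View pics/crop_d.png

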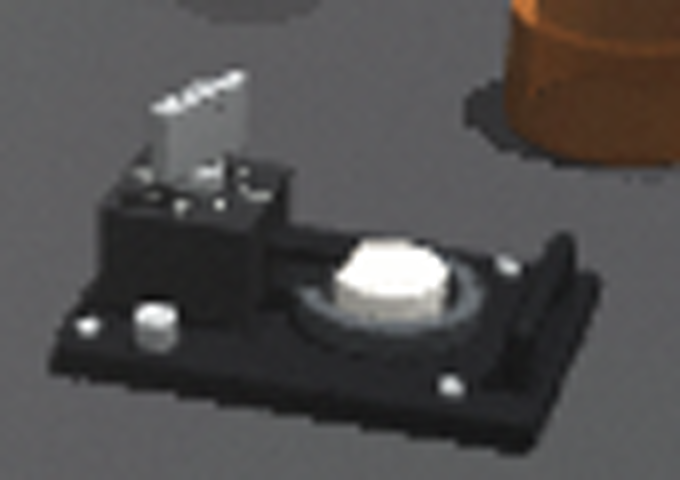

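The crop confirms it: the black plate has a white disc in its ring, and the wing bar's top edge runs from (147,250) to (265,268) in the crop. Next I'll turn these into positions.

Run:
```python
from h import *
def sc(p): return [((u+.5)/5-.5+165,(v+.5)/5-.5+195) for u,v in p]
def sd(p): return [((u+.5)/8-.5+295,(v+.5)/8-.5+140) for u,v in p]
w=ray("scene",sc([(147,250),(265,268)]),90); print("wing top scene",w,w.mean(0))
w2=ray("side",sd([(158,107),(240,76)]),90); print("wing side",w2,w2.mean(0))
for x in(w,w2): d=x[1]-x[0]; print(np.degrees(np.arctan2(d[1],d[0])),np.linalg.norm(d))
s=ray("scene",sc([(112,183),(343,140),(120,458),(378,404)]),14); print(s,s.mean(0))
for i,j in((0,2),(1,3)): d=s[j]-s[i]; print(np.degrees(np.arctan2(d[1],d[0])),np.linalg.norm(d))
d=s[1]-s[0]+s[3]-s[2]; print(np.degrees(np.arctan2(d[1],d[0]))+0)
# plate corners z=12
c=ray("scene",sc([(85,137),(370,88),(95,495),(415,435)]),12); print(c,c.mean(0))
for i,j in((0,2),(1,3)): d=c[j]-c[i]; print(np.degrees(np.arctan2(d[1],d[0])),np.linalg.norm(d))
st=sense();print(R.from_quat(st["ee_rot"]).as_matrix())
```

```text
wing top scene [[ 532.60561715 -245.45345239   90.        ]
 [ 544.26341406 -203.62939457   90.        ]] [ 538.4345156  -224.54142348   90.        ]
wing side [[ 542.35510491 -205.88745472   90.        ]
 [ 528.102915   -242.88764681   90.        ]] [ 535.22900995 -224.38755076   90.        ]
74.42502597221254 43.41838367461807
-111.06630173460485 39.65020973964338
[[ 437.76562858 -288.91130725   14.        ]
 [ 423.36489667 -195.92959059   14.        ]
 [ 568.59736835 -268.70067129   14.        ]
 [ 554.08371352 -175.66101587   14.        ]] [ 495.95290178 -232.30064625   14.        ]
8.781528447698607 132.383586358628
8.813796845256116 132.28085348672118
98.8351168511033
[[ 410.03473245 -304.22425524   12.        ]
 [ 393.46961029 -186.45984453   12.        ]
 [ 582.03098486 -276.35507827   12.        ]
 [ 567.52910538 -161.77217162   12.        ]] [ 488.26610824 -232.20283742   12.        ]
9.203850688698207 174.23949571278956
8.072683042627098 175.80156149868225
[[ 2.75228149e-01 -9.61378920e-01 -1.93135878e-04]
 [-9.61378523e-01 -2.75228211e-01  8.75577121e-04]
 [-8.94917830e-04 -5.53067852e-05 -9.99999598e-01]]
```

The wing makes about 74° in the world and the stage x about 8.8°, so the screw is backed off about 65° (1.14 rad). Its axis is near (537,-224). I'll move in above it.

```bash
python3 -m crank '[{"delta_pos":[-0.68,-1,0],"rotation":[0,0,0],"jaw":85},{"delta_pos":[-0.68,-1,0],"rotation":[0,0,0],"jaw":85},{"delta_pos":[-0.68,-1,0],"rotation":[0,0,0],"jaw":85},{"delta_pos":[-0.68,-1,0],"rotation":[0,0,0],"jaw":85},{"delta_pos":[-0.68,-1,0],"rotation":[0,0,0],"jaw":85}]'
python3 -m crank '[{"delta_pos":[-0.68,-1,0],"rotation":[0,0,0],"jaw":85},{"delta_pos":[-0.68,-1,0],"rotation":[0,0,0],"jaw":85},{"delta_pos":[-0.68,-1,0],"rotation":[0,0,0],"jaw":85},{"delta_pos":[-0.68,-1,0],"rotation":[0,0,0],"jaw":85},{"delta_pos":[-0.68,-1,0],"rotation":[0,0,0],"jaw":85}]'
python3 - <<'E'
from h import *
s=sense();r=R.from_quat(s["ee_rot"]).as_matrix();print(s["time_s"],s["tcp_pos"],np.degrees(np.arctan2(r[1,0],r[0,0])),(np.array([537.3,-224.5,s["tcp_pos"][2]])-s["tcp_pos"])@r/30)
E
```

```text
time_s: 0.65
tcp_pos: [302.5, -508.3, 231.1]
ee_rot: [0.798, -0.602, -0.0, -0.0]
force: [0.6, 0.0, 0.5]
finger_gap: 0.992
time_s: 1.15
tcp_pos: [418.7, -369.0, 231.2]
ee_rot: [0.798, -0.602, -0.0, -0.0]
force: [0.6, -0.6, 0.2]
finger_gap: 0.995
1.15 [ 418.69675092 -368.96064305  231.19273174] -74.03321591596992 [-3.54207189e+00 -5.12553110e+00  6.07327335e-05]
```

Finish the shift, then turn by -58.4° (-7.3 units).

```bash
python3 -m crank '[{"delta_pos":[-0.7,-1,0],"rotation":[0,0,0],"jaw":85},{"delta_pos":[-0.7,-1,0],"rotation":[0,0,0],"jaw":85},{"delta_pos":[-0.7,-1,0],"rotation":[0,0,0],"jaw":85},{"delta_pos":[-0.7,-1,0],"rotation":[0,0,0],"jaw":85},{"delta_pos":[-0.7,-1,0],"rotation":[0,0,0],"jaw":85}]'
python3 -m crank '[{"delta_pos":[0,0,0],"rotation":[0,0,-1],"jaw":85},{"delta_pos":[0,0,0],"rotation":[0,0,-1],"jaw":85},{"delta_pos":[0,0,0],"rotation":[0,0,-1],"jaw":85},{"delta_pos":[0,0,0],"rotation":[0,0,-1],"jaw":85},{"delta_pos":[0,0,0],"rotation":[0,0,-1],"jaw":85}]'
python3 -m crank '[{"delta_pos":[0,0,0],"rotation":[0,0,-1],"jaw":85},{"delta_pos":[0,0,0],"rotation":[0,0,-1],"jaw":85},{"delta_pos":[0,0,0],"rotation":[0,0,-0.3],"jaw":85},{"delta_pos":[0,0,0],"rotation":[0,0,0],"jaw":85},{"delta_pos":[0,0,0],"rotation":[0,0,0],"jaw":85}]'
python3 - <<'E'
from h import *
s=sense();r=R.from_quat(s["ee_rot"]).as_matrix();print(s["time_s"],s["tcp_pos"],s["joints"],np.degrees(np.arctan2(r[1,0],r[0,0])),(np.array([537.3,-224.5,s["tcp_pos"][2]])-s["tcp_pos"])@r/30)
im=vision.capture("wrist"); c=cam("wrist",s)
cv2.imwrite("pics/w1.png",im[:,:,::-1])
print(proj("wrist",[[537.3,-224.5,90]],c))
import pickle; pickle.dump(c,open("c1.pkl","wb"))
E
```

```text
time_s: 1.65
tcp_pos: [534.0, -226.7, 231.2]
ee_rot: [0.799, -0.602, -0.0, 0.0]
force: [0.4, -0.5, -0.3]
finger_gap: 0.996
time_s: 2.15
tcp_pos: [533.3, -227.9, 231.1]
ee_rot: [0.957, -0.29, -0.0, -0.0]
force: [0.5, -0.5, 0.2]
finger_gap: 0.99
time_s: 2.65
tcp_pos: [533.3, -228.0, 231.2]
ee_rot: [0.991, -0.137, -0.0, -0.0]
force: [0.0, 0.1, -0.1]
finger_gap: 0.997
2.65 [ 533.29492944 -228.01868441  231.15101439] [-4.48001291e-01 -9.07341058e-02  1.65050805e+00 -4.11566804e-05
  1.58206040e+00 -1.73566552e-01] -15.723978586266638 [ 9.67206416e-02 -1.49079902e-01 -2.35335930e-05]
[[326.00249075 185.83014482]]
```

View pics/w1.png

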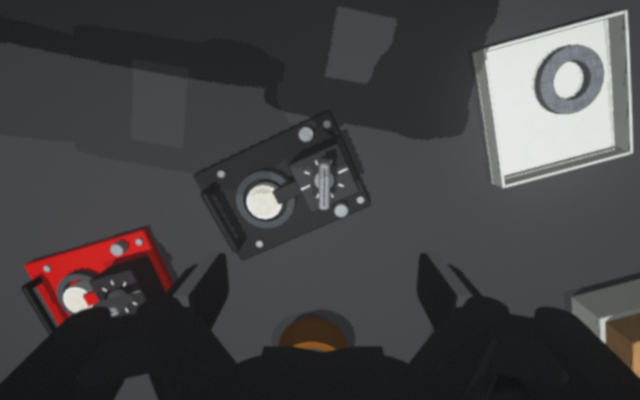

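The wrist view shows the loaded stage with its wing bar upright at about (324,185), between the ticks, lined up with the jaws. I'll enlarge it to measure.

Run:
```python
import cv2
im=cv2.imread("pics/w1.png")
cv2.imwrite("pics/w1c.png",cv2.resize(im[145:225,280:380],None,fx=7,fy=7,interpolation=cv2.INTER_CUBIC))
```

```text
(no output)
```

View pics/w1c.png

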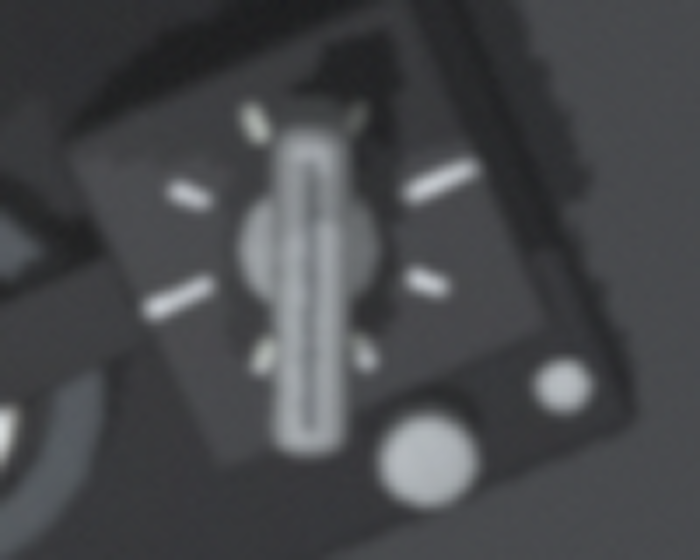

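Run:
```python
from h import *
import pickle; c=pickle.load(open("c1.pkl","rb"))
f=lambda P:[((u+.5)/7-.5+280,(v+.5)/7-.5+145) for u,v in P]
w=ray("",f([(310,130),(308,455)]),90,c); d=w[0]-w[1]; print(w,w.mean(0),np.linalg.norm(d),np.degrees(np.arctan2(d[1],d[0])))
t=ray("",f([(145,312),(478,165)]),52,c); d=t[1]-t[0]; print(t,t.mean(0),np.linalg.norm(d),np.degrees(np.arctan2(d[1],d[0])))
t=ray("",f([(170,186),(448,292)]),52,c); print(t.mean(0))
s=sense();r=R.from_quat(s["ee_rot"]).as_matrix()
print((np.array([537,-225,64])-s["tcp_pos"])@r/30)
```

```text
[[ 540.99918727 -204.0424563    90.        ]
 [ 529.1041575  -245.59232429   90.        ]] [ 535.05167238 -224.81739029   90.        ] 43.21901506574912 74.02447158227076
[[ 508.92378001 -229.05090745   52.        ]
 [ 561.65776671 -221.15783788   52.        ]] [ 535.29077336 -225.10437266   52.        ] 53.32142064939675 8.512670388057511
[ 535.2613716  -225.12745641   52.        ]
[ 0.09227764 -0.13015778  5.5738193 ]
```

Scene and wrist agree to 2–3 mm: axis about (535.6,-225), wing 74°, stage x about 8.6°. I'll descend to a TCP height of 64 mm.

```bash
python3 -m crank '[{"delta_pos":[0.05,-0.12,1],"rotation":[0,0,0],"jaw":85},{"delta_pos":[0,0,1],"rotation":[0,0,0],"jaw":85},{"delta_pos":[0,0,1],"rotation":[0,0,0],"jaw":70},{"delta_pos":[0,0,0.5],"rotation":[0,0,0],"jaw":60},{"delta_pos":[0,0,0],"rotation":[0,0,0],"jaw":50}]' 40
python3 - <<'E'
from h import *
s=sense();r=R.from_quat(s["ee_rot"]).as_matrix();print(s["time_s"],s["tcp_pos"],s["force"],s["finger_gap"],(np.array([535.6,-225,64])-s["tcp_pos"])@r/30)
im=vision.capture("wrist"); cv2.imwrite("pics/w2.png",im[:,:,::-1])
E
```

```text
time_s: 3.2
tcp_pos: [535.0, -224.6, 124.4]
ee_rot: [0.991, -0.136, -0.002, -0.0]
force: [-0.8, -0.4, 0.3]
finger_gap: 0.585
3.2 [ 535.01432128 -224.64297537  124.4006528 ] [-0.77456801 -0.38691895  0.27612625] 0.5851104690985828 [0.02830759 0.00722687 2.01327294]
```

View pics/w2.png

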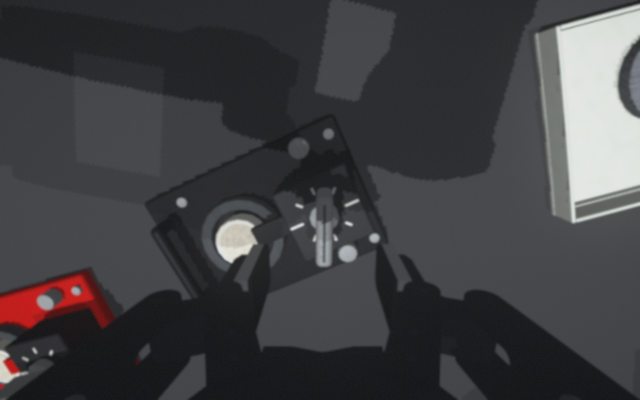

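The bar is at column 324, midway between the fingers. Now the final descent and the close.

```bash
python3 -m crank '[{"delta_pos":[0.02,0,0.7],"rotation":[0,0,0],"jaw":50},{"delta_pos":[0,0,0.7],"rotation":[0,0,0],"jaw":50},{"delta_pos":[0,0,0.5],"rotation":[0,0,0],"jaw":40},{"delta_pos":[0,0,0.1],"rotation":[0,0,0],"jaw":30},{"delta_pos":[0,0,0],"rotation":[0,0,0],"jaw":25}]' 40
python3 -m crank '[{"delta_pos":[0,0,0],"rotation":[0,0,0],"jaw":18},{"delta_pos":[0,0,0],"rotation":[0,0,0],"jaw":13},{"delta_pos":[0,0,0],"rotation":[0,0,0],"jaw":11},{"delta_pos":[0,0,0],"rotation":[0,0,0],"jaw":8},{"delta_pos":[0,0,0],"rotation":[0,0,0],"jaw":4}]' 40
python3 - <<'E'
from h import *
s=sense();r=R.from_quat(s["ee_rot"]).as_matrix();print(s["time_s"],s["tcp_pos"],s["force"],s["ft_torque"],s["finger_gap"]*85.4,np.degrees(np.arctan2(r[1,0],r[0,0])))
E
```

```text
time_s: 3.75
tcp_pos: [536.6, -225.3, 67.0]
ee_rot: [0.991, -0.136, 0.0, 0.0]
force: [0.5, -0.8, -0.4]
finger_gap: 0.293
time_s: 4.25
tcp_pos: [535.8, -225.1, 67.2]
ee_rot: [0.991, -0.136, -0.001, -0.0]
force: [-10.9, 3.4, 8.2]
finger_gap: 0.101
4.25 [ 535.77126921 -225.05975694   67.23058297] [-10.87839394   3.37281303   8.2495972 ] [ 0.51226886  1.7472064  -0.0529937 ] 8.588395412938683 -15.629272279710472
```

```bash
python3 -m crank '[{"delta_pos":[-0.03,0,0],"rotation":[0,0,0],"jaw":4},{"delta_pos":[0,0,0],"rotation":[0,0,0],"jaw":4},{"delta_pos":[0,0,0],"rotation":[0,0,0],"jaw":4},{"delta_pos":[0,0,0],"rotation":[0,0,0],"jaw":4},{"delta_pos":[0,0,0],"rotation":[0,0,0],"jaw":4}]' 40
python3 - <<'E'
from h import *
s=sense();r=R.from_quat(s["ee_rot"]).as_matrix();print(s["time_s"],s["tcp_pos"],s["force"],s["ft_torque"],s["finger_gap"]*85.4,np.degrees(np.arctan2(r[1,0],r[0,0])))
E
```

```text
time_s: 4.75
tcp_pos: [535.7, -225.0, 67.2]
ee_rot: [0.991, -0.136, 0.0, 0.0]
force: [-3.4, 2.2, 6.7]
finger_gap: 0.104
4.75 [ 535.6570403  -225.03097284   67.20442248] [-3.38289729  2.17173251  6.74495802] [ 0.18918689  0.66498046 -0.07668484] 8.90802846606687 -15.625087410964316
```

The lateral load dropped from 11 to 4 N. Now turn clockwise, which is +z about the tool.

```bash
python3 -m crank '[{"delta_pos":[0,0,0],"rotation":[0,0,0.8],"jaw":4},{"delta_pos":[0,0,0],"rotation":[0,0,0.8],"jaw":4},{"delta_pos":[0,0,0],"rotation":[0,0,0.8],"jaw":4},{"delta_pos":[0,0,0],"rotation":[0,0,0.8],"jaw":4},{"delta_pos":[0,0,0],"rotation":[0,0,0.8],"jaw":4}]' 40
python3 - <<'E'
from h import *
s=sense();r=R.from_quat(s["ee_rot"]).as_matrix();print(s["time_s"],s["tcp_pos"],s["force"],s["ft_torque"],s["finger_gap"]*85.4,np.degrees(np.arctan2(r[1,0],r[0,0])))
E
```

```text
time_s: 5.25
tcp_pos: [535.7, -225.1, 67.2]
ee_rot: [0.914, -0.406, 0.0, 0.0]
force: [-3.7, -0.1, 5.7]
finger_gap: 0.106
5.25 [ 535.66411475 -225.09316012   67.18618359] [-3.70979716 -0.05781151  5.69324479] [0.05720551 0.63713602 0.06859477] 9.06703114224333 -47.8876638173973
```

```bash
python3 -m crank '[{"delta_pos":[0,0,0],"rotation":[0,0,0.7],"jaw":4},{"delta_pos":[0,0,0],"rotation":[0,0,0.7],"jaw":4},{"delta_pos":[0,0,0],"rotation":[0,0,0.7],"jaw":4},{"delta_pos":[0,0,0],"rotation":[0,0,0.7],"jaw":4},{"delta_pos":[0,0,0],"rotation":[0,0,0.7],"jaw":4}]' 40
cat > st.py <<'E'
from h import *
s=sense();r=R.from_quat(s["ee_rot"]).as_matrix();print(s["time_s"],s["tcp_pos"],s["force"],s["ft_torque"],s["finger_gap"]*85.4,np.degrees(np.arctan2(r[1,0],r[0,0])))
E
python3 st.py; python3 -m crank '[{"delta_pos":[0,0,0],"rotation":[0,0,0.15],"jaw":4},{"delta_pos":[0,0,0],"rotation":[0,0,0.15],"jaw":4},{"delta_pos":[0,0,0],"rotation":[0,0,0.1],"jaw":4},{"delta_pos":[0,0,0],"rotation":[0,0,0],"jaw":4},{"delta_pos":[0,0,0],"rotation":[0,0,0],"jaw":4}]' 40 >/dev/null; python3 st.py
```

```text
time_s: 5.75
tcp_pos: [535.7, -225.1, 67.2]
ee_rot: [0.789, -0.615, 0.0, 0.0]
force: [-3.3, 0.9, 6.0]
finger_gap: 0.111
5.75 [ 535.67523621 -225.12912313   67.23327667] [-3.29128435  0.89559046  5.95768414] [0.01730971 0.69842036 0.05415215] 9.477929456632523 -75.85085067234131
6.25 [ 535.6339631  -225.1103987    67.20884209] [-3.14384929  0.11289368  6.90214998] [ 0.02885741  0.67020219 -0.06338569] 9.24139780511351 -78.83128960763278
```

```bash
for i in 1; do python3 -m crank '[{"delta_pos":[0,0,0],"rotation":[0,0,0.1],"jaw":4},{"delta_pos":[0,0,0],"rotation":[0,0,0.1],"jaw":4},{"delta_pos":[0,0,0],"rotation":[0,0,0],"jaw":4},{"delta_pos":[0,0,0],"rotation":[0,0,0],"jaw":4},{"delta_pos":[0,0,0],"rotation":[0,0,0],"jaw":4}]' >/dev/null; python3 st.py; done
python3 -m crank '[{"delta_pos":[0,0,0],"rotation":[0,0,0.1],"jaw":4},{"delta_pos":[0,0,0],"rotation":[0,0,0.1],"jaw":4},{"delta_pos":[0,0,0],"rotation":[0,0,0],"jaw":4},{"delta_pos":[0,0,0],"rotation":[0,0,0],"jaw":4},{"delta_pos":[0,0,0],"rotation":[0,0,0],"jaw":4}]' >/dev/null; python3 st.py
```

```text
6.75 [ 535.67896099 -225.11656933   67.22678987] [-3.46891844  0.47703389  7.24393102] [-0.00565484  0.6340114  -0.02579064] 9.158281163464062 -80.42776263428911
7.25 [ 535.6437852  -225.12684964   67.21465497] [-3.23894668 -0.15056089  7.33357544] [-0.03522181  0.68334245  0.57033026] 8.965508008529515 -81.99751036427459
```

The torque jumped to 0.57 N m, so the screw is on the stop. One small further step should confirm it and show how stiff the contact is.

```bash
python3 -m crank '[{"delta_pos":[0,0,0],"rotation":[0,0,0.1],"jaw":4},{"delta_pos":[0,0,0],"rotation":[0,0,0],"jaw":4},{"delta_pos":[0,0,0],"rotation":[0,0,0],"jaw":4},{"delta_pos":[0,0,0],"rotation":[0,0,0],"jaw":4},{"delta_pos":[0,0,0],"rotation":[0,0,0],"jaw":4}]' >/dev/null; python3 st.py
python3 - <<'E'
from h import *
for n in("scene","wrist"):
    im=vision.capture(n); cv2.imwrite(f"pics/{n}3.png",im[:,:,::-1])
a=cv2.imread("pics/scene3.png")[195:305,165:260]
cv2.imwrite("pics/scene3c.png",cv2.resize(a,None,fx=5,fy=5,interpolation=cv2.INTER_CUBIC))
E
```

```text
7.75 [ 535.63239204 -225.11973701   67.21434033] [-4.45623444  0.01802763  6.89043824] [-0.01458508  0.72926283  0.84225091] 9.592548721333841 -82.78122808770884
```

View pics/wrist3.png

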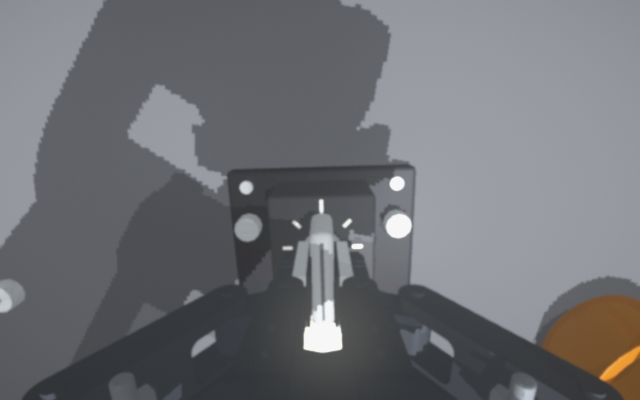

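View pics/scene3c.png

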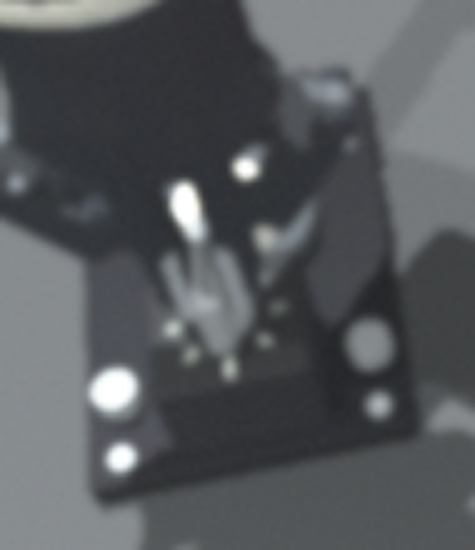

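The bar at (321,235) lines up with the long tick at (321,205), so the screw is bottomed. Extrapolating the torque back gives a contact angle of about -80.6° to -81.3° at the jaw, so the target is -36.0°. From the present -82.8° that is 46.8° anticlockwise, or 5.85 units.

```bash
python3 -m crank '[{"delta_pos":[0,0,0],"rotation":[0,0,-0.6],"jaw":4},{"delta_pos":[0,0,0],"rotation":[0,0,-0.6],"jaw":4},{"delta_pos":[0,0,0],"rotation":[0,0,-0.6],"jaw":4},{"delta_pos":[0,0,0],"rotation":[0,0,-0.6],"jaw":4},{"delta_pos":[0,0,0],"rotation":[0,0,-0.6],"jaw":4}]' 40 >/dev/null; python3 st.py
python3 -m crank '[{"delta_pos":[0,0,0],"rotation":[0,0,-0.8],"jaw":4},{"delta_pos":[0,0,0],"rotation":[0,0,-0.8],"jaw":4},{"delta_pos":[0,0,0],"rotation":[0,0,-0.7],"jaw":4},{"delta_pos":[0,0,0],"rotation":[0,0,-0.4],"jaw":4},{"delta_pos":[0,0,0],"rotation":[0,0,0],"jaw":4}]' 40 >/dev/null; python3 st.py
```

```text
8.35 [ 535.6723938  -225.09471569   67.2212645 ] [-4.12295913  1.02945339  6.61947908] [ 0.03510273  0.60647511 -0.04711008] 9.200392913262286 -58.63354523401876
8.85 [ 535.65577816 -225.07890033   67.20896537] [-3.22559042  1.25829786  7.05548778] [0.14793421 0.63352168 0.07168979] 8.851927561454465 -37.09788138878043
```

```bash
python3 -m crank '[{"delta_pos":[0,0,0],"rotation":[0,0,-0.12],"jaw":4},{"delta_pos":[0,0,0],"rotation":[0,0,0],"jaw":4},{"delta_pos":[0,0,0],"rotation":[0,0,0],"jaw":4},{"delta_pos":[0,0,0],"rotation":[0,0,0],"jaw":4},{"delta_pos":[0,0,0],"rotation":[0,0,0],"jaw":4}]' 40 >/dev/null; python3 st.py
python3 -m crank '[{"delta_pos":[0,0,0],"rotation":[0,0,0],"jaw":12},{"delta_pos":[0,0,0],"rotation":[0,0,0],"jaw":20},{"delta_pos":[0,0,0],"rotation":[0,0,0],"jaw":30},{"delta_pos":[0,0,0],"rotation":[0,0,0],"jaw":40},{"delta_pos":[0,0,0],"rotation":[0,0,0],"jaw":40}]' >/dev/null; python3 st.py
python3 -m crank '[{"delta_pos":[0,0,-0.4],"rotation":[0,0,0],"jaw":40},{"delta_pos":[0,0,-0.8],"rotation":[0,0,0],"jaw":45},{"delta_pos":[0,0,-1],"rotation":[0,0,0],"jaw":60},{"delta_pos":[0,0,-1],"rotation":[0,0,0],"jaw":70},{"delta_pos":[0,0,-1],"rotation":[0,0,0],"jaw":80}]' 
python3 -m crank '[{"delta_pos":[0,0,-0.8],"rotation":[0,0,0],"jaw":80},{"delta_pos":[0,0,0],"rotation":[0,0,0],"jaw":80},{"delta_pos":[0,0,0],"rotation":[0,0,0],"jaw":80},{"delta_pos":[0,0,0],"rotation":[0,0,0],"jaw":80},{"delta_pos":[0,0,0],"rotation":[0,0,0],"jaw":80}]'
python3 - <<'E'
from h import *
import pickle
s=sense(); c=cam("wrist",s); pickle.dump(c,open("c4.pkl","wb"))
im=vision.capture("wrist")[:,:,::-1]; cv2.imwrite("pics/w4.png",im)
u,v=proj("wrist",[535.5,-225,75],c)[0].astype(int); print(u,v)
cv2.imwrite("pics/w4c.png",cv2.resize(im[v-40:v+40,u-50:u+50],None,fx=7,fy=7,interpolation=cv2.INTER_CUBIC))
E
```

```text
9.35 [ 535.66299762 -225.06559707   67.1656645 ] [-3.44921474  0.84676607  6.63536745] [0.08418203 0.57623229 0.08165321] 9.383805373250485 -36.26314588744403
9.85 [ 535.45953854 -224.87965172   66.23885737] [ 0.22153859 -0.12366711  0.22325514] [ 0.03911458 -0.02005047 -0.06593437] 39.77417842065008 -36.26565856368751
time_s: 10.35
tcp_pos: [535.4, -224.8, 194.6]
ee_rot: [0.95, -0.311, 0.0, 0.0]
force: [-0.2, 0.5, -0.2]
finger_gap: 0.933
time_s: 10.85
tcp_pos: [535.2, -224.8, 215.4]
ee_rot: [0.95, -0.311, -0.001, -0.0]
force: [0.3, 0.3, 0.2]
finger_gap: 0.933
323 190
```

View pics/w4c.png

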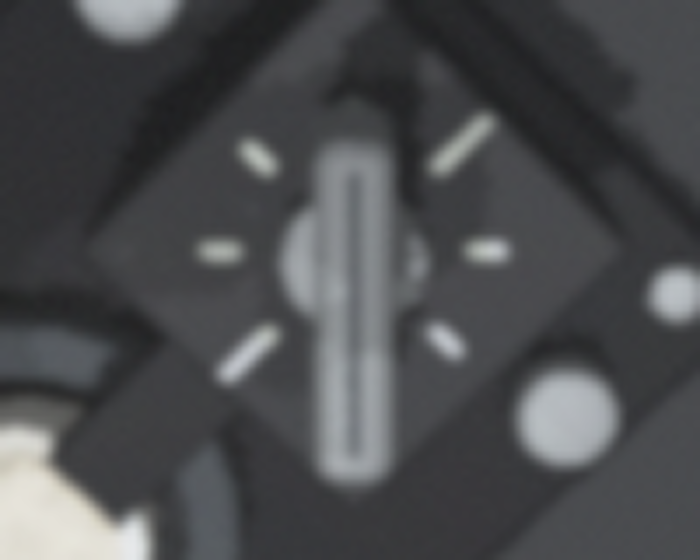

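The bar is upright from (353,148) to (353,480) and square to the 45° ticks at (218,250) and (488,250). I'll measure it.

Run:
```python
from h import *
import pickle; c=pickle.load(open("c4.pkl","rb")); u0,v0=273,150
im=cv2.imread("pics/w4c.png",0).astype(float)
f=lambda P:[((u+.5)/7-.5+u0,(v+.5)/7-.5+v0) for u,v in P]
def a(P,z):
    w=ray("",f(P),z,c); d=w[1]-w[0]; return w.mean(0).round(1),np.degrees(np.arctan2(d[1],d[0]))
# bar edges by max gradient at rows
L=[]
for y in (170,440):
    row=cv2.GaussianBlur(im,(1,41),0)[y]; g=np.gradient(cv2.GaussianBlur(row[None],(9,1),0)[0])
    l=280+g[280:350].argmax(); r_=355+g[355:430].argmin(); L.append(((l+r_)/2,y)); print(y,l,r_)
print("bar",a(L[::-1],90))
print("long ticks",a([(220,380),(492,118)],52)); print("45 ticks",a([(198,251),(508,250)],52)); print("-",a([(464,357),(240,142)],52))
print("tool",sense()["ee_rot"])
sc=vision.capture("scene")[:,:,::-1]; cv2.imwrite("pics/s5.png",sc)
```

```text
170 317 395
440 318 389
bar (array([ 535.9, -224. ,   90. ]), np.float64(53.289747556179044))
long ticks (array([ 535. , -225.1,   52. ]), np.float64(8.383653057051417))
45 ticks (array([ 535., -225.,   52.]), np.float64(-36.03240418933645))
- (array([ 535., -225.,   52.]), np.float64(99.29381121533612))
tool [ 9.50329739e-01 -3.11244132e-01 -6.86702341e-04 -7.71769635e-05]
```

View pics/s5.png

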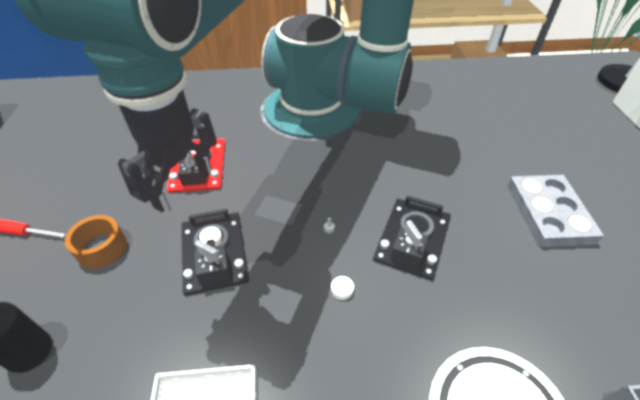

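The bar is at 53.3–53.7° and the stage x at about 8.8°, so the back-off is about 45°. The empty stage's screw is unchanged and the arm is clear, so I'll hand in.

```bash
python3 -c "
from cell import ctrl,sense
print(sense()['time_s']);print(ctrl.finish_job())"
```

```text
10.95
the job is handed in; nothing more can be done
None
```

The loaded stage's thumbscrew is bottomed, backed off about 45° and released, and I handed the job in at 10.95 s.

- **Turning:** I gripped the wings at 40 N and turned clockwise until the screw hit its stop. There the torque rose from about 0 to 0.84 N m and the wings lined up with the long tick. I then turned it back, let go and lifted clear; the force reading returned to about zero.
- **Final angle:** In the last wrist picture the wings stand at about 53.3° against a stage axis of 8.4° to 9.3°, depending on which ticks I used. That gives a back-off of 44° to 45°. The gripper's own angle gave 44.3° to 45°.
- **Disagreements:** Camera estimates of the screw's axis differed by 2 to 3 mm. The fingers sat about 3 mm higher on the wings than I planned, but the grip held.
- **Empty stage:** I never went near it, and its screw looks unchanged in the final scene picture.

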